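# Stop the shaker tub, load it with the dirty pottery tools, start it on full speed

## Task

The vibrating tool-cleaning tub is still running on its blue key: first press its red stop key until it stays down and the blue one pops up. Then put every pottery tool from the ware board into the tub, lying inside it below the rim, and when all are in, start it by pressing the green key until it stays down and the red one pops up, the yellow and blue keys staying up. Put nothing in the tub before it is stopped, and do not disturb the bowl, cup and jar.

Things in the scene. Friction and masses are not known exactly. Their poses are not given: they have to be found in the camera images.
- shaker: Vibrating tool-cleaning tub, a fixed machine 315 x 300 mm, origin in the middle of its underside on the table; its x points away from the operator's side, z up. Grey console (x -160 to -60, full width, top 75 mm high) with a row of four keys at x = -110; behind it the open steel tub with black rubber floor. It stands left or right of the robot, turned by up to about 0.12 rad.
- tub_floor (a point): Middle of the tub's inner floor, 30 mm above the table, axes as the shaker's. The inside is 198 mm (x) by 284 mm (y); walls 8 mm thick, rim 62 mm above this floor.
- key_red (a joint): Red key (stop), at x -110, y +99 mm on the shaker: how far it is down, m: 0 up, about 0.012 latched down, 0.016 bottomed while pushed. The four keys are interlocked: a key pushed straight down past about 0.014 stays latched when let go and springs any other latched key up; a half push only releases the other. It takes about 1 to 4 N until it bottoms, and bottoms hard.
- red_key_top (a point): Middle of the top face of the red key (36 x 40 mm, keys 66 mm apart); 97 mm above the table when up, about 85 mm when latched; moves with the key.
- key_yellow (a joint): Yellow key (slow), at x -110, y +33 mm on the shaker: how far it is down, m: 0 up, about 0.012 latched down, 0.016 bottomed while pushed. The four keys are interlocked: a key pushed straight down past about 0.014 stays latched when let go and springs any other latched key up; a half push only releases the other. It takes about 1 to 4 N until it bottoms, and bottoms hard.
- yellow_key_top (a point): Middle of the top face of the yellow key (36 x 40 mm, keys 66 mm apart); 97 mm above the table when up, about 85 mm when latched; moves with the key.
- key_blue (a joint): Blue key (medium speed, latched down at the start), at x -110, y -33 mm on the shaker: how far it is down, m: 0 up, about 0.012 latched down, 0.016 bottomed while pushed. The four keys are interlocked: a key pushed straight down past about 0.014 stays latched when let go and springs any other latched key up; a half push only releases the other. It takes about 1 to 4 N until it bottoms, and bottoms hard.
- blue_key_top (a point): Middle of the top face of the blue key (36 x 40 mm, keys 66 mm apart); 97 mm above the table when up, about 85 mm when latched; moves with the key.
- key_green (a joint): Green key (full speed), at x -110, y -99 mm on the shaker: how far it is down, m: 0 up, about 0.012 latched down, 0.016 bottomed while pushed. The four keys are interlocked: a key pushed straight down past about 0.014 stays latched when let go and springs any other latched key up; a half push only releases the other. It takes about 1 to 4 N until it bottoms, and bottoms hard.
- green_key_top (a point): Middle of the top face of the green key (36 x 40 mm, keys 66 mm apart); 97 mm above the table when up, about 85 mm when latched; moves with the key.
- board: Fixed plywood ware board, 330 x 330 x 6 mm, origin in the middle of its underside; the tools lie on it. It stands on the other side from the shaker.
- trimmer: Clay trimming tool: red handle 94 long, 20 wide, 18 high (x -67 to +27) with a steel loop 34 wide and 5 thick out to x = +68. Grip 20 wide. Loose, lies on the ware board at the start (may be absent). Origin: middle of its underside at its balance point, where it is best gripped; x along its length, z up as it lies. 
- rib: Pale wooden potter's rib with round ends, 110 long, 50 wide, 12 high. Grip 50 wide. Loose, lies on the ware board at the start (may be absent). Origin: middle of its underside at its balance point, where it is best gripped; x along its length, z up as it lies. 
- paddle: Dark wooden paddle, 140 long (x -70 to +70), 14 high: handle 22 wide at -x, blade 46 wide from x = -6 to +70. Grip at the origin is 46 wide. Loose, lies on the ware board at the start (may be absent). Origin: middle of its underside at its balance point, where it is best gripped; x along its length, z up as it lies. 
- knife: Fettling knife: black handle 88 long, 20 wide, 16 high (x -66 to +22) with a flat steel blade 16 wide, 5 thick out to x = +69. Grip 20 wide. Loose, lies on the ware board at the start (may be absent). Origin: middle of its underside at its balance point, where it is best gripped; x along its length, z up as it lies. 
- scraper: Scraper: orange handle 84 long, 22 wide, 18 high (x -68 to +16) with a flat steel blade 50 wide, 5 thick from x = +16 to +68. Grip 22 wide at the origin. Loose, lies on the ware board at the start (may be absent). Origin: middle of its underside at its balance point, where it is best gripped; x along its length, z up as it lies. 
- comb: Blue plastic texture comb, 110 long, 42 wide over the teeth (along +y edge), 14 high. Grip 42 wide. Loose, lies on the ware board at the start (may be absent). Origin: middle of its underside at its balance point, where it is best gripped; x along its length, z up as it lies. 
- green_bowl: Bystander: green glazed bowl, 100 mm across, 60 high, loose; leave it alone. Origin: centre of its underside.
- clay_cup: Bystander: white cup, 76 mm across, 85 high, loose; leave it alone. Origin: centre of its underside.
- glaze_jar: Bystander: glaze jar with a black lid, 72 mm across, 100 high, loose; leave it alone. Origin: centre of its underside.
Mind the look-alikes: they are no part of the job. There is more than one size of the comb; the one meant has the size given above.

How it is judged:
By the outcome, as a careful person would: the job done as asked, in the order asked, and still so for the second after the job is handed in, with the robot touching nothing.
Of trimmer, rib, paddle, knife, scraper, comb only 4 to 6 are there at a start; the rules pass over those that are not, and their reading is None.
At some moment in a run one of trimmer, rib, paddle, knife, scraper, comb may be knocked a few centimetres aside while the robot is not near it.
Once in a run the grip may slacken for a moment while it holds something.
It also fails if it takes over 210 s, if anything falls off the work surface, if the arm or the gripper's body presses on something with over 40 N, if the wrist force passes 120 N, or if a joint passes its speed limit or range.

## Robot

A 7-joint arm with a two-finger parallel gripper is mounted at the origin on the work surface. World frame = base frame: x ahead of the robot, y to its left, z up, the work surface at z = 0. Lengths are in m, angles in rad, forces in N, time in s.
With the tool pointing down it reaches from about 0.4 to 0.85 m from the base axis. Payload 10.4 kg.
Tool frame: the origin (TCP) lies midway between the tips of the shut fingers; the grasp point (between the pads) lies 19 mm behind it; z points along the fingers, y is the line along which they close (so a half turn about z gives the same grasp; the last joint's range is limited). The gripper opens to 85 mm and grips with 20 to 120 N. Pads are 22 mm wide; open, the fingers measure 114 mm over their backs; the gripper's body (76 mm by 85 mm) begins 54 mm behind the grasp point. The pads swing forward as they close: fully open they stand 13 mm farther back than shut.
Start: joints at [-1.168, 0.332, -0.065, 1.46, 0.022, 1.35, -0.088], TCP at [0.258, 0.569, 0.231] pointing down, gripper open.
Joint ranges: [-2.6, 2.6], [-0.5, 2.12], [-1.47, 1.34], [0.16, 2.42], [-1.27, 4.41], [0.06, 2.06], [-2.6, 2.6]. Speed limits (rad/s): [2.22, 2.22, 2.79, 2.79, 3.14, 3.14, 3.14].

## Interface

Orientations are given as a unit quaternion [x, y, z, w].
In Python, from workcell import get_obs, camera, camera_params, hand_in gives the robot as it stands.
- The arm moves only by the tool carry_out, never from a script. Its argument "commands" is a list that holds one entry, the list of rows, each a list of 6 numbers: the shift along the tool's x, y, z in units of 40 mm (1.0 is 40 mm), then the turn, a rotation vector about the tool's x, y, z in units of 6 degrees (1.0 is 6 degrees). In form: [[[x, y, z, ax, ay, az], ...]]. A call has 1 to 20 rows; each row shifts and turns the commanded pose from where the row before left it, along the tool's axes as they then stand; what a row does not reach is not made up. A row lasts 1/12 s, in which the tool goes at most 41.7 mm and 7.16 degrees, less where a joint would pass 70% of its speed; a pose out of reach is approached as far as the arm can. A call is refused whole if a number of a shift passes 1 or a number of a turn 1, either way. A call with a gripper value outside its range is refused whole. "hand" is the closure, from -1 (fully open) to 1 (shut), set as the call begins (left out, the last holds). The fingers move at their own pace and stop on an object; "force" is the grip in N (left out, the last holds). Time passes only in rows, so rows that do not move let the fingers close. It gives the time, the measured TCP pose, the force, the opening and the grip force at its end, in the units of the state.
- get_obs(): the state, without advancing time (a new reading comes with each control period).
- camera(name): name is "side" or "top"; returns the picture (420x560x3 uint8, red, green, blue); there is no depth.
- camera_params(name): a dict with "mtx" (3x3 intrinsics, pixels), "R" (3x3) and "t" (3): a world point X has camera coordinates R X + t. Camera axes: x right, y down, z forward; pixel columns grow to the right and rows downward; lengths in m; the calibration is good to about 2 mm. A picture is of the moment at which its call begins. camera_params takes no time and is no camera call.
- hand_in(): hands the job in; it is judged then, once.
The state is a dict: "clock": time; "joint_pos": joint angles; "joint_velocities": joint speeds; "tau": joint torques, N m; "position": TCP position; "ee_rot": TCP orientation; "ft_force": force on the tool from outside, world axes, zero at the start; "torque": the same for the moment, N m; "grip_width": opening from 0.0 (shut) to 1.0 (fully open); "grasp_force": force on a finger pad.
Only numpy, scipy, OpenCV 4.12 (cv2) and the standard library are available. Lean on these libraries where they do the work, as an engineer would, in place of code of your own. Each camera call takes 0.05 s, during which the arm holds its last target. There are 200 camera calls.

## Working session

There is one attempt and no reset: what is moved stays moved. The work goes in short steps, Python scripts to look and compute and a tool call to move; the robot and the scene stay as the last step left them, time stands still between calls to the robot, and variables do not carry over. Pictures are saved under pics/ and viewed, at most 14 in all, crops included, and the job is handed in when it is done.

Besides the shell and the picture viewer there is one more tool, called after "Emit:" as name([rows], argument=value, ...), one row to a line, values as JSON. carry_out: Moves the arm, as the interface text tells. Its arguments: {"type":"object","properties":{"commands":{"type":"array"},"hand":{"type":"number"},"force":{"type":"number"}},"required":["commands"]}

```bash
mkdir -p pics
python3 - <<'E'
from workcell import *
import cv2,numpy as np
o=get_obs();print(o['clock'],o['position'],o['ee_rot'],o['grip_width'],o['ft_force'])
for n in('top','side'):
    im=camera(n);cv2.imwrite(f'pics/{n}0.png',cv2.resize(im[:,:,::-1],(800,600),interpolation=cv2.INTER_CUBIC));p=camera_params(n);print(n,p['mtx'].tolist(),np.round(-p['R'].T@p['t'],3),np.round(p['R'],2).tolist())
E
```

```text
0.0 [0.25799893 0.56883966 0.23050578] [ 2.11271190e-01  9.77427219e-01 -7.08043727e-04 -1.20138335e-04] 1.0031372438034718 [-0.16683569  0.54478587  0.21719521]
top [[464.0060949408159, 0.0, 272.6829580763931], [0.0, 464.0060949408159, 204.80851933918564], [0.0, 0.0, 1.0]] [0.422 0.009 1.257] [[-0.0, -1.0, 0.01], [-1.0, 0.0, -0.08], [0.08, -0.01, -1.0]]
side [[386.5998146926263, 0.0, 275.68518125874743], [0.0, 386.5998146926263, 208.05253089545937], [0.0, 0.0, 1.0]] [-0.068 -0.704  0.73 ] [[0.76, -0.64, -0.01], [-0.38, -0.44, -0.81], [0.52, 0.63, -0.58]]
```

View pics/top0.png

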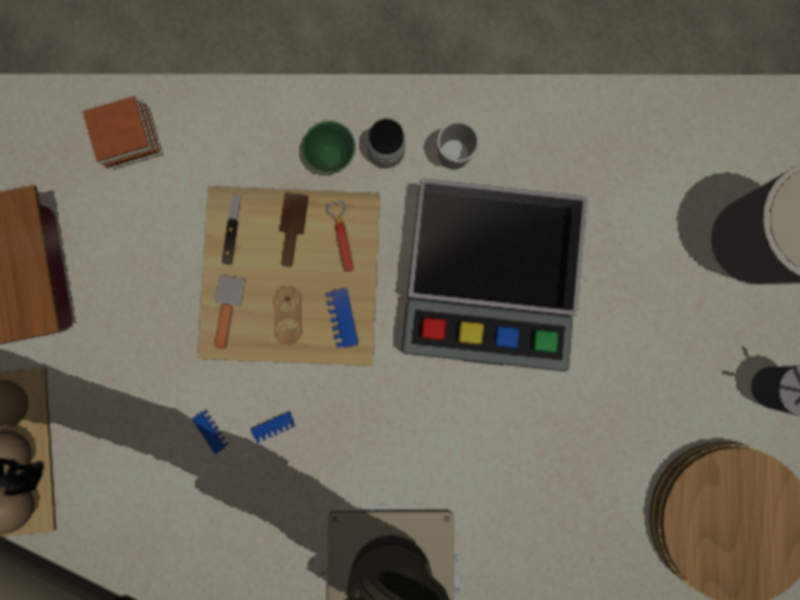

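View pics/side0.png

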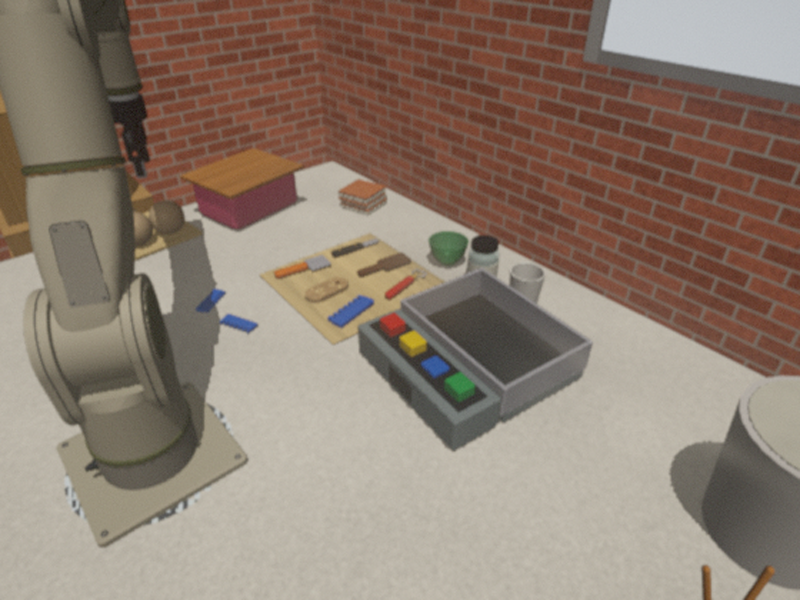

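All six tools are on the board (left), the shaker is on the right, and the look-alike combs are off the board. I'll enlarge the top view to measure.

```bash
cat > h.py <<'E'
from workcell import *
import cv2,numpy as np
def w(u,v,z,n='top'):
    p=camera_params(n);d=p['R'].T@np.linalg.solve(p['mtx'],[u,v,1.]);c=-p['R'].T@p['t'];return c+d*(z-c[2])/d[2]
def crop(f,u0,v0,u1,v1,s,n='top'):
    im=camera(n)[v0:v1,u0:u1,::-1];cv2.imwrite('pics/'+f,cv2.resize(im,None,fx=s,fy=s,interpolation=cv2.INTER_CUBIC))
def to(x,y,z,yaw=None):
    """shift to the goal in tool axes (units), turn about tool z for tool x at world angle yaw"""
    from scipy.spatial.transform import Rotation as Rt
    o=get_obs();R=Rt.from_quat(o['ee_rot']).as_matrix()
    print('t',round(o['clock'],2),'pos',np.round(o['position'],4),'shift',np.round(R.T@(np.array([x,y,z])-o['position'])/.04,2),'tilt',np.round(R[:,2],3))
    if yaw is not None:
        a=np.arctan2(R[1,0],R[0,0]);d=(yaw-a+np.pi/2)%np.pi-np.pi/2
        print('turn',round(-np.degrees(d)/6,2))
E
python3 - <<'E'
from h import *
crop('c1.png',130,120,275,265,4);crop('c2.png',275,120,420,265,4)
E
```

```text
(no output)
```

View pics/c1.png

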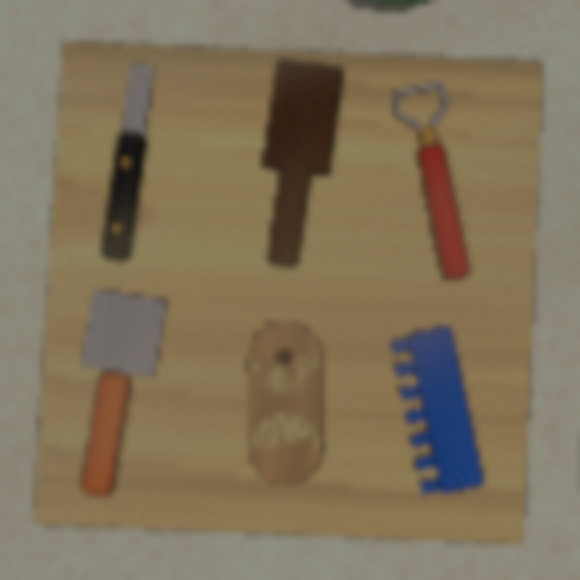

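View pics/c2.png

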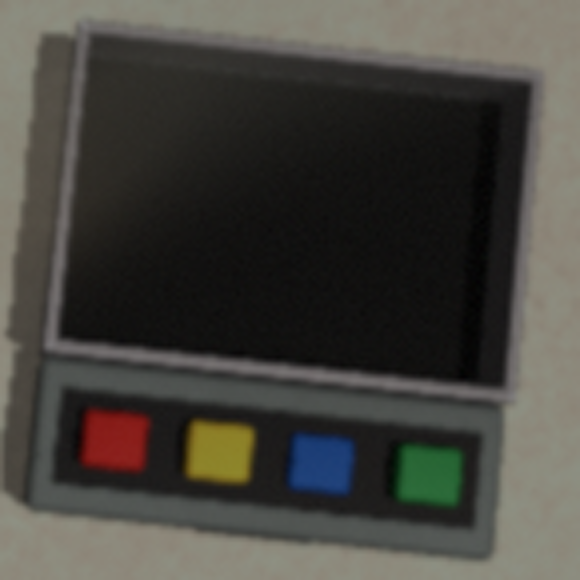

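The board crop shows knife, paddle and trimmer in the back row, and scraper, rib and comb in the front row. The shaker crop shows the keys at red (116,440) and green (429,475), and the rim corners.

Run:
```python
from h import *
def b(p,z): return w(130+p[0]/4,120+p[1]/4,z)
def s(p,z): return w(275+p[0]/4,120+p[1]/4,z)
T=dict(knife=((142,64),(116,260),69,66),paddle=((310,65),(284,265),70,70),trimmer=((417,85),(456,277),68,67),scraper=((127,293),(98,494),68,68),rib=((286,320),(285,487),55,55),comb=((421,336),(454,488),55,55))
for k,(a,c,f,r) in T.items():
    A=b(a,.016);C=b(c,.016);d=A-C;L=np.linalg.norm(d);m=C+d*r/(f+r)
    print(k,'len',round(L,3),'org',np.round(m[:2],3),'yaw',round(np.arctan2(d[1],d[0]),3))
K=[s((116,440),.097),s((221,452),.097),s((322,464),.085),s((429,475),.097)]
for k in K: print(np.round(k,3))
print('spacing',np.linalg.norm(K[3]-K[0]))
C=[s(p,.092) for p in((83,24),(541,75),(508,400),(45,350))]
print(np.round(C,3).tolist(),[np.linalg.norm(C[i]-C[i-1]).round(3) for i in range(4)])
yd=(K[0]-K[3])[:2];yd/=np.linalg.norm(yd);xd=np.array([yd[1],-yd[0]]);print('shaker yaw',np.arctan2(xd[1],xd[0]))
o=(K[0]+K[3])[:2]/2+.11*xd;print('origin',o,'tub ctr',np.mean(C,0)[:2], (np.mean(C,0)[:2]-o)@np.c_[xd,yd])
r=K[0];to(r[0],r[1],.16,np.arctan2(xd[1],xd[0]))
```

```text
knife len 0.134 org [0.638 0.3  ] yaw -0.113
paddle len 0.137 org [0.638 0.186] yaw -0.118
trimmer len 0.134 org [0.626 0.092] yaw 0.203
scraper len 0.135 org [0.484 0.308] yaw -0.125
rib len 0.112 org [0.477 0.193] yaw 0.005
comb len 0.104 org [0.471 0.091] yaw 0.218
[ 0.45  -0.076  0.097]
[ 0.442 -0.141  0.097]
[ 0.435 -0.207  0.085]
[ 0.428 -0.271  0.097]
spacing 0.1964867438760283
[[0.715, -0.057, 0.092], [0.682, -0.349, 0.092], [0.475, -0.323, 0.092], [0.507, -0.032, 0.092]] [np.float64(0.21), np.float64(0.294), np.float64(0.209), np.float64(0.293)]
shaker yaw -0.11240584409178454
origin [ 0.54820825 -0.18574965] tub ctr [ 0.59472824 -0.19007994] [0.04671213 0.00091514]
t 0.2 pos [0.258  0.569  0.2308] shift [-11.03 -12.7    1.78] tilt [-0.    -0.001 -1.   ]
turn -2.99
```

Emit:
carry_out([
  [[0,0,0,0,0,-1],[0,0,0,0,0,-1],[0,0,0,0,0,-1],[-0.9,-0.94,0,0,0,0],[-0.9,-0.94,0,0,0,0],[-0.9,-0.94,0,0,0,0],[-0.9,-0.94,0,0,0,0],[-0.9,-0.94,0,0,0,0],[-0.9,-0.94,0,0,0,0],[-0.9,-0.94,0,0,0,0],[-0.27,-0.94,0,0,0,0],[0,-0.94,0.2,0,0,0],[0,-0.94,0.2,0,0,0],[0,-0.94,0.2,0,0,0],[0,-0.94,0.2,0,0,0],[0,-0.94,0.2,0,0,0],[0,-0.94,0.2,0,0,0],[0,-0.94,0.2,0,0,0],[0,-0.45,0.2,0,0,0],[0,0,0.1,0,0,0]],
], hand=1)

```text
clock: 1.87
position: [0.4094, 0.0154, 0.1626]
ee_rot: [0.059, 0.998, -0.0, -0.0]
ft_force: [-0.4, 0.2, -0.6]
grip_width: -0.003
grasp_force: 0.0
```

Run:
```python
from h import *
to(.45,-.076,.103,-.112)
o=get_obs();print(o['joint_pos'],o['ft_force'])
```

```text
t 1.87 pos [0.4094 0.0154 0.1626] shift [-1.28 -2.15  1.49] tilt [-0.001 -0.    -1.   ]
turn -0.05
[-0.49143668 -0.11536115  0.32477617  2.09481013  0.04001046  1.15716902
  1.26856517] [-0.38331776  0.22646998 -0.6102574 ]
```

Emit:
carry_out([
  [[-0.43,-0.72,0,0,0,0],[-0.43,-0.72,0,0,0,0],[-0.43,-0.72,0,0,0,0],[0,0,0,0,0,0],[0,0,0.5,0,0,0],[0,0,0.5,0,0,0],[0,0,0.4,0,0,0],[0,0,0.1,0,0,0],[0,0,0.1,0,0,0],[0,0,0.1,0,0,0],[0,0,0.1,0,0,0],[0,0,0,0,0,0],[0,0,0.08,0,0,0],[0,0,0.08,0,0,0],[0,0,0,0,0,0]],
])

```text
clock: 3.12
position: [0.4521, -0.0722, 0.0846]
ee_rot: [0.056, 0.998, 0.0, 0.0]
ft_force: [0.7, 1.2, 0.3]
grip_width: 0.002
grasp_force: 0.5
```

Run:
```python
from h import *
to(.45,-.076,.0815,-.112)
o=get_obs();print(o['ft_force'])
```

```text
t 3.12 pos [ 0.4521 -0.0722  0.0846] shift [ 0.04 -0.1   0.08] tilt [ 0.  0. -1.]
turn 0.0
[0.71549389 1.16234371 0.26929357]
```

Emit:
carry_out([
  [[0,0,0.04,0,0,0],[0,0,0,0,0,0],[0,0,0.03,0,0,0],[0,0,0.02,0,0,0],[0,0,0,0,0,0]],
])

```text
clock: 3.53
position: [0.4521, -0.0722, 0.0812]
ee_rot: [0.056, 0.998, 0.0, 0.0]
ft_force: [-0.1, 0.4, 1.4]
grip_width: 0.002
grasp_force: 0.6
```

Emit:
carry_out([
  [[0,0,0.03,0,0,0],[0,0,0.02,0,0,0],[0,0,0,0,0,0]],
])

```text
clock: 3.78
position: [0.4522, -0.0722, 0.0809]
ee_rot: [0.056, 0.998, 0.001, -0.0]
ft_force: [-9.7, 0.2, 26.0]
grip_width: -0.001
grasp_force: 12.9
```

Bottomed. I'll lift and look.

Emit:
carry_out([
  [[0,0,-0.3,0,0,0],[0,0,-0.7,0,0,0],[0,0,-1,0,0,0],[0,0.9,-0.5,0,0,0],[-0.6,0.9,0,0,0,0],[-0.6,0.9,0,0,0,0],[-0.6,0.9,0,0,0,0],[0,0.9,0,0,0,0],[0,0,0,0,0,0]],
], hand=-1)

```text
clock: 4.53
position: [0.5407, 0.1031, 0.1783]
ee_rot: [0.051, 0.999, 0.001, -0.001]
ft_force: [-1.1, 0.7, 0.6]
grip_width: 1.0
grasp_force: 0.0
```

Run:
```python
from h import *
crop('s1.png',240,200,360,320,5,'side');to(.471,.091,.12,.218)
```

```text
t 4.58 pos [0.5403 0.0992 0.1784] shift [ 1.7  -0.39  1.46] tilt [-0.001  0.    -1.   ]
turn -3.09
```

View pics/s1.png

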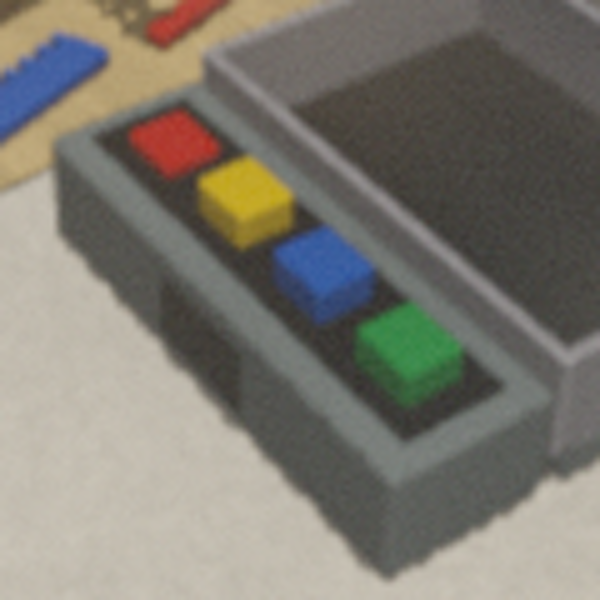

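Red is latched down at (175,140), and blue, yellow and green are up. Now the comb.

Emit:
carry_out([
  [[0,0,0,0,0,-1],[0,0,0,0,0,-1],[0,0,0,0,0,-1],[0.58,0.06,0.4,0,0,0],[0.58,0.06,0.4,0,0,0],[0.57,0.06,0.5,0,0,0],[0,0,0,0,0,0],[0,0,0,0,0,0]],
], hand=-1)

```text
clock: 5.25
position: [0.4696, 0.0869, 0.1265]
ee_rot: [-0.101, 0.995, -0.0, -0.001]
ft_force: [0.8, 0.0, 0.3]
grip_width: 1.0
grasp_force: 0.0
```

Run:
```python
from h import *
to(.471,.091,.005,.218)
crop('c3.png',130,120,275,265,4)
```

```text
t 5.25 pos [0.4696 0.0869 0.1265] shift [-0.06  0.09  3.04] tilt [-0.002 -0.    -1.   ]
turn -0.16
```

View pics/c3.png

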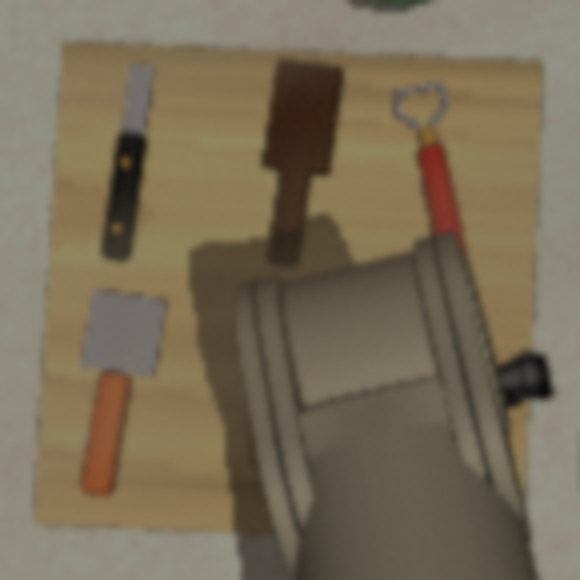

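The arm hides the comb here and the other tools haven't moved, so I'll descend and grip.

Emit:
carry_out([
  [[-0.06,0.09,0.5,0,0,0],[0,0,0.6,0,0,0],[0,0,0.6,0,0,0],[0,0,0.6,0,0,0],[0,0,0.4,0,0,0],[0,0,0.2,0,0,0],[0,0,0.12,0,0,0],[0,0,0,0,0,0],[0,0,0,0,0,0]],
])

```text
clock: 6.05
position: [0.4739, 0.0922, 0.0074]
ee_rot: [-0.101, 0.995, 0.0, 0.001]
ft_force: [0.6, 0.4, 0.2]
grip_width: 1.004
grasp_force: 0.0
```

Emit:
carry_out([
  [[0,0,0,0,0,0],[0,0,0,0,0,0],[0,0,0,0,0,0],[0,0,0,0,0,0],[0,0,0,0,0,0],[0,0,0,0,0,0],[0,0,0,0,0,0],[0,0,0,0,0,0]],
], hand=1, force=60)

```text
clock: 6.72
position: [0.4734, 0.0923, 0.0073]
ee_rot: [-0.101, 0.995, 0.0, 0.0]
ft_force: [-1.5, -0.6, 7.4]
grip_width: 0.471
grasp_force: 60.6
```

Emit:
carry_out([
  [[0,0,-0.3,0,0,0],[0,0,-0.6,0,0,0],[0,0,-0.8,0,0,0],[0,0,-0.8,0,0,0.8],[0,0,-0.8,0,0,0.8],[0,0,-0.6,0,0,0.8],[0,0,0,0,0,0.8],[0,0,0,0,0,0]],
])

```text
clock: 7.38
position: [0.4737, 0.0924, 0.1641]
ee_rot: [0.068, 0.998, 0.001, 0.001]
ft_force: [-0.2, 0.7, -2.3]
grip_width: 0.472
grasp_force: 61.2
```

Run:
```python
from h import *
to(.600,-.145,.16,-.112)
o=get_obs();print(o['grip_width'],o['grasp_force'],o['ft_force'])
```

```text
t 7.38 pos [0.4737 0.0924 0.1641] shift [-3.94 -5.45  0.1 ] tilt [ 0.003  0.002 -1.   ]
turn -0.23
0.4717303421290434 61.1844527721405 [-0.19658672  0.6967426  -2.31992499]
```

Emit:
carry_out([
  [[-0.49,-0.68,0,0,0,-0.2],[-0.49,-0.68,0,0,0,0],[-0.49,-0.68,0,0,0,0],[-0.49,-0.68,0,0,0,0],[-0.49,-0.68,0,0,0,0],[-0.49,-0.68,0,0,0,0],[-0.49,-0.68,0,0,0,0],[-0.49,-0.68,0,0,0,0],[0,0,0.3,0,0,0],[0,0,0.6,0,0,0],[0,0,0.6,0,0,0],[0,0,0.6,0,0,0],[0,0,0.6,0,0,0],[0,0,0.3,0,0,0],[0,0,0,0,0,0],[0,0,0,0,0,0]],
])

```text
clock: 8.72
position: [0.6035, -0.142, 0.0422]
ee_rot: [0.055, 0.998, -0.0, -0.001]
ft_force: [0.6, -0.2, -0.6]
grip_width: 0.469
grasp_force: 61.1
```

Emit:
carry_out([
  [[0,0,0,0,0,0],[0,0,0,0,0,0],[0,0,0,0,0,0],[0,0,0,0,0,0],[0,0,-0.5,0,0,0],[0,0,-1,0,0,0],[0,0,-1,0,0,0],[0,0,-0.5,0,0,0],[0,0,0,0,0,0]],
], hand=-0.4)

```text
clock: 9.47
position: [0.6065, -0.1429, 0.1688]
ee_rot: [0.056, 0.998, -0.0, 0.005]
ft_force: [0.9, -0.1, 0.3]
grip_width: 0.7
grasp_force: 0.0
```

Run:
```python
from h import *
cv2.imwrite('pics/t2.png',camera('top')[100:280,120:420,::-1].repeat(2,0).repeat(2,1))
to(.626,.092,.12,.203)
```

```text
t 9.52 pos [ 0.6054 -0.1424  0.1658] shift [0.15 5.88 1.15] tilt [ 0.006 -0.    -1.   ]
turn -3.0
```

View pics/t2.png

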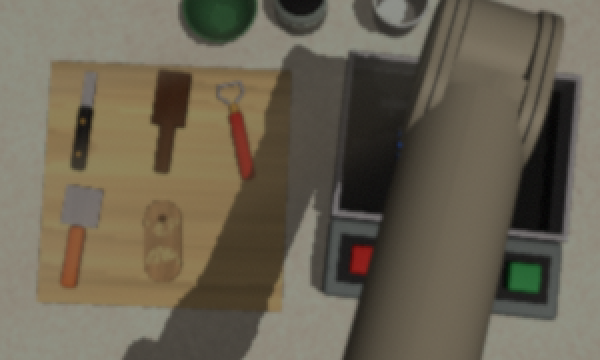

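The board tools are unmoved and the comb is in the tub (blue glint at (400,145)). The trimmer is next.

Emit:
carry_out([
  [[0,0.5,0,0,0,-1],[0,0.6,0,0,0,-1],[0,0.8,0,0,0,-1],[-0.4,0.8,0,0,0,0],[-0.4,0.8,0,0,0,0],[-0.4,0.8,0,0,0,0],[-0.1,0.8,0.3,0,0,0],[0,0.4,0.4,0,0,0],[0,0,0.4,0,0,0],[0,0,0,0,0,0],[0,0,0,0,0,0]],
])

```text
clock: 10.43
position: [0.6242, 0.0846, 0.1173]
ee_rot: [-0.101, 0.995, -0.0, -0.001]
ft_force: [-0.2, 0.1, 0.1]
grip_width: 0.7
grasp_force: 0.0
```

```bash
cat >> h.py <<'E'
B=dict(knife=(.638,.300),paddle=(.638,.186),trimmer=(.626,.092),scraper=(.484,.308),rib=(.477,.193),comb=(.471,.091))
def moved():
    ref=cv2.imread('pics/top0.png');ref=cv2.resize(ref,(560,420),interpolation=cv2.INTER_AREA);im=camera('top')[:,:,::-1].copy()
    p=camera_params('top')
    for k,(x,y) in B.items():
        c=p['mtx']@(p['R']@[x,y,.015]+p['t']);u,v=np.int32(np.round(c[:2]/c[2]))
        m=cv2.matchTemplate(im[v-50:v+50,u-40:u+40],ref[v-30:v+30,u-18:u+18],cv2.TM_CCOEFF_NORMED)
        _,s,_,l=cv2.minMaxLoc(m);print(k,'score',round(s,2),'shift px',l[0]-22,l[1]-20)
E
python3 - <<'E'
from h import *
to(.626,.092,.009,.203)
E
```

```text
t 10.43 pos [0.6242 0.0846 0.1173] shift [-0.09  0.17  2.71] tilt [-0.003 -0.001 -1.   ]
turn -0.01
```

Emit:
carry_out([
  [[-0.08,0.17,0.3,0,0,0],[0,0,0.6,0,0,0],[0,0,0.6,0,0,0],[0,0,0.6,0,0,0],[0,0,0.4,0,0,0],[0,0,0.2,0,0,0],[0,0,0,0,0,0],[0,0,0,0,0,0]],
])

```text
clock: 11.1
position: [0.6275, 0.0924, 0.0111]
ee_rot: [-0.101, 0.995, 0.0, 0.0]
ft_force: [0.2, -0.2, -0.0]
grip_width: 0.703
grasp_force: 0.0
```

Emit:
carry_out([
  [[0,0,0,0,0,0],[0,0,0,0,0,0],[0,0,0,0,0,0],[0,0,0,0,0,0],[0,0,0,0,0,0],[0,0,0,0,0,0],[0,0,0,0,0,0]],
], hand=1)

```text
clock: 11.68
position: [0.6277, 0.0927, 0.0118]
ee_rot: [-0.101, 0.995, 0.0, 0.001]
ft_force: [-1.2, -0.6, 6.8]
grip_width: 0.214
grasp_force: 59.4
```

Emit:
carry_out([
  [[0,0,-0.3,0,0,0],[0,0,-0.6,0,0,0],[0,0,-0.8,0,0,0.7],[0,0,-0.8,0,0,0.8],[0,0,-0.8,0,0,0.8],[0,0,-0.5,0,0,0.7],[0,0,0,0,0,0]],
])

```text
clock: 12.27
position: [0.6293, 0.0928, 0.1688]
ee_rot: [0.058, 0.998, 0.001, 0.004]
ft_force: [1.0, -0.5, -0.2]
grip_width: 0.214
grasp_force: 58.7
```

Run:
```python
from h import *
to(.595+.112*.095,-.190+.994*.095,.16,-.112)
```

```text
t 12.27 pos [0.6293 0.0928 0.1688] shift [ 0.04 -4.75  0.2 ] tilt [ 0.008  0.002 -1.   ]
turn -0.04
```

Emit:
carry_out([
  [[0,-0.6,0,0,0,0],[0,-0.7,0,0,0,0],[0,-0.7,0,0,0,0],[0,-0.7,0,0,0,0],[0,-0.7,0,0,0,0],[0,-0.7,0,0,0,0],[0,-0.6,0,0,0,0],[0,0,0.3,0,0,0],[0,0,0.6,0,0,0],[0,0,0.7,0,0,0],[0,0,0.7,0,0,0],[0,0,0.5,0,0,0],[0,0,0.2,0,0,0],[0,0,0,0,0,0],[0,0,0,0,0,0]],
])

```text
clock: 13.52
position: [0.6062, -0.0943, 0.0432]
ee_rot: [0.056, 0.998, -0.0, 0.0]
ft_force: [-0.2, -0.2, 0.3]
grip_width: 0.213
grasp_force: 58.8
```

Emit:
carry_out([
  [[0,0,0,0,0,0],[0,0,0,0,0,0],[0,0,0,0,0,0],[0,0,0,0,0,0],[0,0,-0.5,0,0,0],[0,0,-1,0,0,0],[0,0,-1,0,0,0],[0,0,-0.5,0,0,0],[0,0,0,0,0,0]],
], hand=0.1)

```text
clock: 14.27
position: [0.6092, -0.0951, 0.1702]
ee_rot: [0.056, 0.998, 0.0, 0.006]
ft_force: [-0.3, -0.5, -0.3]
grip_width: 0.449
grasp_force: 0.0
```

Run:
```python
from h import *
moved()
to(.638,.186,.12,-.112)
```

```text
knife score 1.0 shift px 0 0
paddle score 1.0 shift px 0 0
trimmer score 0.22 shift px 3 0
scraper score 1.0 shift px 0 0
rib score 0.39 shift px -1 -1
comb score 0.22 shift px 3 -11
t 14.32 pos [ 0.6081 -0.0947  0.1672] shift [0.05 7.05 1.19] tilt [ 0.008  0.    -1.   ]
turn 0.0
```

Emit:
carry_out([
  [[0,0.6,0,0,0,0],[0,0.8,0,0,0,0],[0,0.8,0,0,0,0],[0,0.8,0,0,0,0],[0,0.8,0,0,0,0],[0,0.8,0,0,0,0],[0,0.8,0.2,0,0,0],[0,0.8,0.4,0,0,0],[0,0.6,0.4,0,0,0],[-0.05,0.25,0.2,0,0,0],[0,0,0,0,0,0],[0,0,0,0,0,0]],
], hand=-1)

```text
clock: 15.32
position: [0.6393, 0.1845, 0.1144]
ee_rot: [0.056, 0.998, -0.001, -0.0]
ft_force: [0.3, -1.8, 0.2]
grip_width: 0.997
grasp_force: 0.0
```

Run:
```python
from h import *
to(.643,.186,.005,-.115)
cv2.imwrite('pics/t3.png',cv2.resize(camera('side')[150:270,170:320,::-1],None,fx=4,fy=4))
```

```text
t 15.32 pos [0.6393 0.1845 0.1144] shift [-0.09  0.05  2.73] tilt [-0.001 -0.001 -1.   ]
turn 0.03
```

View pics/t3.png

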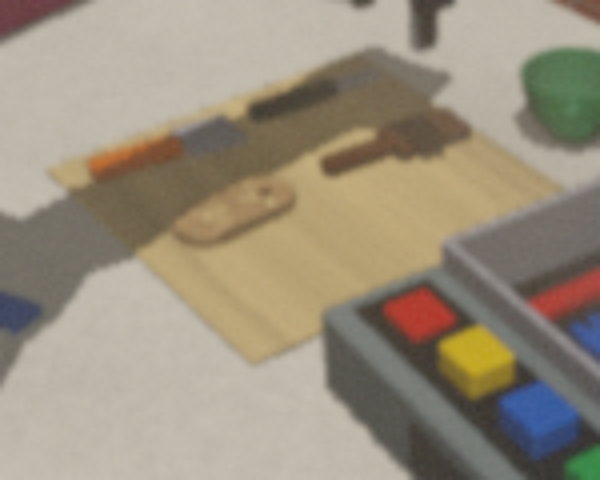

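The rib looks unmoved, so its low score was shadow. The trimmer and comb lie in the tub at (560,300). I'll grip the paddle.

Emit:
carry_out([
  [[-0.09,0.05,0.3,0,0,0],[0,0,0.6,0,0,0],[0,0,0.6,0,0,0],[0,0,0.6,0,0,0],[0,0,0.4,0,0,0],[0,0,0.23,0,0,0],[0,0,0,0,0,0],[0,0,0,0,0,0]],
])

```text
clock: 16.03
position: [0.6437, 0.1864, 0.0058]
ee_rot: [0.056, 0.998, -0.0, 0.0]
ft_force: [0.7, 0.3, -0.2]
grip_width: 1.002
grasp_force: 0.0
```

Emit:
carry_out([
  [[0,0,0,0,0,0],[0,0,0,0,0,0],[0,0,0,0,0,0],[0,0,0,0,0,0],[0,0,0,0,0,0],[0,0,0,0,0,0],[0,0,0,0,0,0]],
], hand=1)

```text
clock: 16.62
position: [0.644, 0.1876, 0.0067]
ee_rot: [0.056, 0.998, 0.0, 0.001]
ft_force: [-1.1, 0.6, 6.4]
grip_width: 0.519
grasp_force: 62.4
```

Emit:
carry_out([
  [[0,0,-0.3,0,0,0],[0,0,-0.6,0,0,0],[0,0,-0.8,0,0,0],[0,0,-0.8,0,0,0],[0,0,-0.8,0,0,0],[0,0,-0.5,0,0,0],[0,0,0,0,0,0]],
])

```text
clock: 17.2
position: [0.6455, 0.1878, 0.1638]
ee_rot: [0.056, 0.998, 0.002, 0.004]
ft_force: [0.4, 0.7, -0.2]
grip_width: 0.523
grasp_force: 61.5
```

Run:
```python
from h import *
to(.595-.112*.010,-.190-.994*.010,.16,-.112)
```

```text
t 17.2 pos [0.6455 0.1878 0.1638] shift [ 0.2  -9.78  0.06] tilt [ 0.008  0.003 -1.   ]
turn 0.0
```

Emit:
carry_out([
  [[0,-0.5,0,0,0,0],[0,-0.7,0,0,0,0],[0,-0.8,0,0,0,0],[0,-0.8,0,0,0,0],[0,-0.8,0,0,0,0],[0,-0.8,0,0,0,0],[0,-0.8,0,0,0,0],[0,-0.8,0,0,0,0],[0,-0.8,0,0,0,0],[0,-0.8,0,0,0,0],[0,-0.8,0,0,0,0],[0,-0.8,0,0,0,0],[0,-0.5,0,0,0,0],[0.2,-0.1,0,0,0,0],[0,0,0,0,0,0]],
])

```text
clock: 18.45
position: [0.5896, -0.2036, 0.1573]
ee_rot: [0.058, 0.998, -0.0, -0.001]
ft_force: [0.3, 0.2, -0.4]
grip_width: 0.523
grasp_force: 61.5
```

Emit:
carry_out([
  [[0,0,0.4,0,0,0],[0,0,0.6,0,0,0],[0,0,0.7,0,0,0],[0,0,0.6,0,0,0],[0,0,0.3,0,0,0],[0,0,0.1,0,0,0],[0,0,0,0,0,0],[0,0,0,0,0,0]],
])

```text
clock: 19.12
position: [0.5924, -0.2011, 0.0505]
ee_rot: [0.056, 0.998, 0.0, 0.001]
ft_force: [-0.2, -0.6, 0.4]
grip_width: 0.52
grasp_force: 61.5
```

Emit:
carry_out([
  [[0,0,0,0,0,0],[0,0,0,0,0,0],[0,0,0,0,0,0],[0,0,0,0,0,0],[0,0,-0.5,0,0,0],[0,0,-1,0,0,0],[0,0,-1,0,0,0],[0,0,-0.2,0,0,0],[0,0,0,0,0,0]],
], hand=-0.35)

```text
clock: 19.87
position: [0.5935, -0.2022, 0.1616]
ee_rot: [0.056, 0.998, -0.0, 0.003]
ft_force: [-0.6, -1.2, 0.0]
grip_width: 0.675
grasp_force: 0.0
```

Run:
```python
from h import *
moved()
to(.477,.193,.14,0)
```

```text
knife score 1.0 shift px 0 0
paddle score 0.29 shift px -14 -3
trimmer score 0.14 shift px 16 -20
scraper score 1.0 shift px 0 0
rib score 0.97 shift px 0 0
comb score 0.21 shift px 18 1
t 19.92 pos [ 0.5924 -0.2016  0.1591] shift [3.97 9.48 0.46] tilt [ 0.003 -0.    -1.   ]
turn -1.07
```

Emit:
carry_out([
  [[0,0.4,0,0,0,-0.5],[0,0.6,0,0,0,-0.57],[0,0.8,0,0,0,0],[0,0.8,0,0,0,0],[0,0.8,0,0,0,0],[0.1,0.8,0,0,0,0],[0.4,0.8,0,0,0,0],[0.4,0.8,0,0,0,0],[0.4,0.8,0,0,0,0],[0.4,0.8,0,0,0,0],[0.4,0.8,0,0,0,0],[0.4,0.8,0,0,0,0],[0.4,0.6,0.4,0,0,0],[0,0.1,0.4,0,0,0],[0,0,0,0,0,0],[0,0,0,0,0,0]],
], hand=-1)

```text
clock: 21.25
position: [0.4775, 0.1863, 0.1241]
ee_rot: [-0.001, 1.0, -0.001, -0.001]
ft_force: [0.2, -0.5, -0.4]
grip_width: 0.999
grasp_force: 0.0
```

Run:
```python
from h import *
to(.477,.193,.004,0)
```

```text
t 21.25 pos [0.4775 0.1863 0.1241] shift [0.   0.17 3.  ] tilt [-0.003 -0.002 -1.   ]
turn 0.02
```

Emit:
carry_out([
  [[0,0.17,0.4,0,0,0],[0,0,0.6,0,0,0],[0,0,0.7,0,0,0],[0,0,0.6,0,0,0],[0,0,0.4,0,0,0],[0,0,0.25,0,0,0],[0,0,0,0,0,0],[0,0,0,0,0,0]],
])

```text
clock: 21.92
position: [0.4793, 0.1927, 0.0079]
ee_rot: [0.0, 1.0, -0.0, 0.0]
ft_force: [-0.3, 0.3, 1.1]
grip_width: 1.004
grasp_force: 0.0
```

Emit:
carry_out([
  [[0,0,0,0,0,0],[0,0,0,0,0,0],[0,0,0,0,0,0],[0,0,0,0,0,0],[0,0,0,0,0,0],[0,0,0,0,0,0]],
], hand=1)

```text
clock: 22.42
position: [0.4794, 0.1937, 0.0087]
ee_rot: [-0.0, 1.0, 0.001, 0.001]
ft_force: [-1.8, -0.5, 9.9]
grip_width: 0.567
grasp_force: 61.0
```

Emit:
carry_out([
  [[0,0,-0.3,0,0,0],[0,0,-0.6,0,0,0],[0,0,-0.8,0,0,0.5],[0,0,-0.8,0,0,0.5],[0,0,-0.8,0,0,0],[0,0,-0.6,0,0,0],[0,0,0,0,0,0]],
])

```text
clock: 23.0
position: [0.481, 0.1943, 0.1696]
ee_rot: [0.052, 0.999, 0.003, 0.004]
ft_force: [0.8, -0.3, 0.5]
grip_width: 0.565
grasp_force: 62.6
```

Run:
```python
from h import *
to(.595-.112*.065,-.190-.994*.065,.16,-.112)
```

```text
t 23.0 pos [0.481  0.1943 0.1696] shift [ -3.82 -10.89   0.2 ] tilt [ 0.007  0.005 -1.   ]
turn 0.07
```

Emit:
carry_out([
  [[-0.3,-0.4,0,0,0,0],[-0.4,-0.7,0,0,0,0],[-0.4,-0.8,0,0,0,0],[-0.4,-0.8,0,0,0,0],[-0.4,-0.8,0,0,0,0],[-0.4,-0.8,0,0,0,0],[-0.4,-0.8,0,0,0,0],[-0.4,-0.8,0,0,0,0],[-0.4,-0.8,0,0,0,0],[-0.3,-0.8,0,0,0,0],[0,-0.8,0,0,0,0],[0,-0.8,0,0,0,0],[0,-0.8,0,0,0,0],[0,-0.7,0,0,0,0],[0,-0.3,0,0,0,0],[0,0,0,0,0,0],[0,0,0,0,0,0]],
])

```text
clock: 24.42
position: [0.5842, -0.256, 0.1633]
ee_rot: [0.053, 0.999, 0.0, -0.0]
ft_force: [1.0, 0.7, -0.7]
grip_width: 0.566
grasp_force: 62.6
```

Run:
```python
from h import *
to(.595-.112*.065,-.190-.994*.065,.055,-.112)
```

```text
t 24.42 pos [ 0.5842 -0.256   0.1633] shift [-0.08  0.04  2.71] tilt [-0.     0.001 -1.   ]
turn 0.06
```

Emit:
carry_out([
  [[-0.08,0,0.4,0,0,0],[0,0,0.6,0,0,0],[0,0,0.7,0,0,0],[0,0,0.6,0,0,0],[0,0,0.3,0,0,0],[0,0,0.1,0,0,0],[0,0,0,0,0,0],[0,0,0,0,0,0]],
])

```text
clock: 25.08
position: [0.5885, -0.2562, 0.0566]
ee_rot: [0.052, 0.999, -0.0, 0.001]
ft_force: [0.2, -0.1, -0.6]
grip_width: 0.563
grasp_force: 62.6
```

Emit:
carry_out([
  [[0,0,0,0,0,0],[0,0,0,0,0,0],[0,0,0,0,0,0],[0,0,0,0,0,0],[0,0,-0.5,0,0,0],[0,0,-1,0,0,0],[0,0,-1,0,0,0],[0,0,-0.2,0,0,0],[0,0,0,0,0,0]],
], hand=-0.5)

```text
clock: 25.83
position: [0.5893, -0.2576, 0.1676]
ee_rot: [0.052, 0.999, -0.001, 0.003]
ft_force: [0.3, -0.1, -0.3]
grip_width: 0.75
grasp_force: 0.0
```

Run:
```python
from h import *
moved()
to(.484,.308,.14,-.125)
```

```text
knife score 1.0 shift px 0 0
paddle score 0.29 shift px -14 -3
trimmer score 0.22 shift px 19 -20
scraper score 1.0 shift px 0 0
rib score 0.35 shift px -5 -14
comb score 0.22 shift px 21 13
t 25.88 pos [ 0.5884 -0.2569  0.1651] shift [ 4.07 13.77  0.61] tilt [ 0.003 -0.001 -1.   ]
turn 0.2
```

Emit:
carry_out([
  [[0,0.4,0,0,0,0.2],[0,0.7,0,0,0,0],[0,0.8,0,0,0,0],[0,0.8,0,0,0,0],[0,0.8,0,0,0,0],[0,0.8,0,0,0,0],[0.4,0.8,0,0,0,0],[0.4,0.8,0,0,0,0],[0.4,0.8,0,0,0,0],[0.4,0.8,0,0,0,0],[0.4,0.8,0,0,0,0],[0.4,0.8,0,0,0,0],[0.4,0.8,0,0,0,0],[0.4,0.8,0,0,0,0],[0.4,0.8,0,0,0,0],[0.4,0.8,0,0,0,0],[0,0.8,0,0,0,0],[0,0.6,0.3,0,0,0],[0,0.1,0.3,0,0,0],[0,0,0,0,0,0]],
], hand=-0.4)

```text
clock: 27.55
position: [0.4951, 0.3119, 0.1354]
ee_rot: [0.061, 0.998, -0.002, -0.002]
ft_force: [-0.3, 0.0, -0.3]
grip_width: 0.702
grasp_force: 0.0
```

Run:
```python
from h import *
to(.483,.308,.009,-.125)
```

```text
t 27.55 pos [0.4951 0.3119 0.1354] shift [ 0.28 -0.12  3.16] tilt [-0.005 -0.003 -1.   ]
turn 0.03
```

Emit:
carry_out([
  [[0.2,-0.1,0.4,0,0,0],[0,0,0.6,0,0,0],[0,0,0.6,0,0,0],[0,0,0.4,0,0,0],[0,0,0,0,0,0]],
])

```text
clock: 27.97
position: [0.4871, 0.305, 0.0557]
ee_rot: [0.064, 0.998, -0.002, -0.002]
ft_force: [0.3, -0.1, 0.8]
grip_width: 0.701
grasp_force: 0.0
```

Run:
```python
from h import *
to(.483,.308,.009,-.125)
```

```text
t 27.97 pos [0.4871 0.305  0.0557] shift [0.11 0.07 1.17] tilt [-0.005 -0.005 -1.   ]
turn -0.02
```

Emit:
carry_out([
  [[0.08,0.05,0.4,0,0,0],[0,0,0.4,0,0,0],[0,0,0.27,0,0,0],[0,0,0,0,0,0],[0,0,0,0,0,0]],
])

```text
clock: 28.38
position: [0.4863, 0.3099, 0.0169]
ee_rot: [0.063, 0.998, -0.0, -0.0]
ft_force: [0.9, -0.3, 0.5]
grip_width: 0.7
grasp_force: 0.0
```

Emit:
carry_out([
  [[0,0,0,0,0,0],[0,0,0,0,0,0],[0,0,0,0,0,0],[0,0,0,0,0,0],[0,0,0,0,0,0],[0,0,0,0,0,0]],
], hand=1)

```text
clock: 28.88
position: [0.4867, 0.3108, 0.0177]
ee_rot: [0.063, 0.998, 0.0, 0.001]
ft_force: [-0.6, -1.9, 6.7]
grip_width: 0.23
grasp_force: 58.7
```

Emit:
carry_out([
  [[0,0,-0.3,0,0,0],[0,0,-0.6,0,0,0],[0,0,-0.8,0,0,0],[0,0,-0.8,0,0,0],[0,0,-0.8,0,0,0],[0,0,-0.6,0,0,0],[0,0,0,0,0,0]],
])

```text
clock: 29.47
position: [0.4883, 0.3119, 0.1791]
ee_rot: [0.063, 0.998, 0.003, 0.003]
ft_force: [0.5, 0.1, -1.2]
grip_width: 0.23
grasp_force: 59.2
```

Run:
```python
from h import *
to(.595-.112*.102,-.190-.994*.102,.16,-.112)
```

```text
t 29.47 pos [0.4883 0.3119 0.1791] shift [ -4.25 -14.67   0.41] tilt [ 0.007  0.006 -1.   ]
turn -0.13
```

Emit:
carry_out([
  [[-0.3,-0.4,0,0,0,0],[-0.4,-0.7,0,0,0,0],[-0.4,-0.8,0,0,0,0],[-0.4,-0.8,0,0,0,0],[-0.4,-0.8,0,0,0,0],[-0.4,-0.8,0,0,0,0],[-0.4,-0.8,0,0,0,0],[-0.4,-0.8,0,0,0,0],[-0.4,-0.8,0,0,0,0],[-0.4,-0.8,0,0,0,0],[-0.3,-0.8,0,0,0,0],[0,-0.8,0,0,0,0],[0,-0.8,0,0,0,0],[0,-0.8,0,0,0,0],[0,-0.8,0,0,0,0],[0,-0.8,0,0,0,0],[0,-0.8,0,0,0,0],[0,-0.8,0,0,0,0],[0,-0.6,0,0,0,0],[0,-0.3,0,0,0,0]],
], force=90)

```text
clock: 31.13
position: [0.5769, -0.3017, 0.1727]
ee_rot: [0.065, 0.998, -0.001, -0.0]
ft_force: [-0.3, 0.6, -1.1]
grip_width: 0.217
grasp_force: 90.0
```

Emit:
carry_out([
  [[0,0,0,0,0,0],[0,0,0,0,0,0]],
])

```text
clock: 31.3
position: [0.5788, -0.2973, 0.1723]
ee_rot: [0.063, 0.998, 0.0, -0.0]
ft_force: [-0.4, 0.8, -1.1]
grip_width: 0.216
grasp_force: 90.0
```

Run:
```python
from h import *
to(.595-.112*.108,-.190-.994*.108,.062,-.112)
```

```text
t 31.3 pos [ 0.5788 -0.2973  0.1723] shift [-0.1   0.01  2.76] tilt [-0.     0.001 -1.   ]
turn -0.13
```

Emit:
carry_out([
  [[-0.1,0,0.4,0,0,-0.1],[0,0,0.6,0,0,0],[0,0,0.7,0,0,0],[0,0,0.6,0,0,0],[0,0,0.3,0,0,0],[0,0,0.1,0,0,0],[0,0,0,0,0,0],[0,0,0,0,0,0]],
])

```text
clock: 31.97
position: [0.5837, -0.298, 0.0659]
ee_rot: [0.057, 0.998, -0.0, 0.001]
ft_force: [-0.3, -1.1, -1.1]
grip_width: 0.216
grasp_force: 90.0
```

Emit:
carry_out([
  [[0,0,0,0,0,0],[0,0,0,0,0,0],[0,0,0,0,0,0],[0,0,0,0,0,0],[0,0,-0.5,0,0,0],[0,0,-1,0,0,0],[0,0,-1,0,0,0],[0,0,-0.2,0,0,0],[0,0,0,0,0,0]],
], hand=0.2)

```text
clock: 32.72
position: [0.5844, -0.2995, 0.177]
ee_rot: [0.058, 0.998, -0.001, 0.003]
ft_force: [-0.1, 0.5, -0.6]
grip_width: 0.405
grasp_force: 0.0
```

Run:
```python
from h import *
moved()
to(.638,.300,.14,-.113)
```

```text
knife score 1.0 shift px 0 0
paddle score 0.29 shift px -12 -3
trimmer score 0.22 shift px 19 -20
scraper score 0.24 shift px -1 1
rib score 0.36 shift px 19 -13
comb score 0.21 shift px 22 20
t 32.77 pos [ 0.5836 -0.2988  0.1745] shift [ 0.37 15.03  0.85] tilt [ 0.004 -0.001 -1.   ]
turn -0.02
```

Emit:
carry_out([
  [[0,0.4,0,0,0,0],[0,0.7,0,0,0,0],[0,0.8,0,0,0,0],[0,0.8,0,0,0,0],[0,0.8,0,0,0,0],[0,0.8,0,0,0,0],[0,0.8,0,0,0,0],[0,0.8,0,0,0,0],[0,0.8,0,0,0,0],[0,0.8,0,0,0,0],[0,0.8,0,0,0,0],[0.1,0.8,0,0,0,0],[0.1,0.8,0,0,0,0],[0.1,0.8,0,0,0,0],[0,0.8,0,0,0,0],[0,0.8,0,0,0,0],[0,0.8,0,0,0,0],[0,0.8,0,0,0,0],[0,0.8,0.4,0,0,0],[0,0.3,0.4,0,0,0]],
], hand=-0.4, force=60)

```text
clock: 34.43
position: [0.6383, 0.3055, 0.139]
ee_rot: [0.055, 0.999, 0.001, -0.001]
ft_force: [-0.9, 1.8, -1.1]
grip_width: 0.697
grasp_force: 0.0
```

Emit:
carry_out([
  [[0,0,0.3,0,0,0],[0,0,0.5,0,0,0],[0,0,0.4,0,0,0],[0,0,0,0,0,0],[0,0,0,0,0,0],[0,0,0,0,0,0]],
])

```text
clock: 34.93
position: [0.64, 0.2985, 0.0933]
ee_rot: [0.058, 0.998, 0.0, 0.0]
ft_force: [-0.3, -0.7, -0.2]
grip_width: 0.703
grasp_force: 0.0
```

Run:
```python
from h import *
to(.638,.300,.008,-.113)
```

```text
t 34.93 pos [0.64   0.2985 0.0933] shift [0.06 0.03 2.13] tilt [ 0.001  0.    -1.   ]
turn -0.02
```

Emit:
carry_out([
  [[0.06,0.03,0.4,0,0,0],[0,0,0.5,0,0,0],[0,0,0.5,0,0,0],[0,0,0.4,0,0,0],[0,0,0.3,0,0,0],[0,0,0,0,0,0],[0,0,0,0,0,0]],
])

```text
clock: 35.52
position: [0.6377, 0.3006, 0.0092]
ee_rot: [0.057, 0.998, 0.0, 0.0]
ft_force: [0.7, -0.5, 1.3]
grip_width: 0.698
grasp_force: 0.0
```

Emit:
carry_out([
  [[0,0,0,0,0,0],[0,0,0,0,0,0],[0,0,0,0,0,0],[0,0,0,0,0,0],[0,0,0,0,0,0],[0,0,0,0,0,0]],
], hand=1)

```text
clock: 36.02
position: [0.6381, 0.3011, 0.0099]
ee_rot: [0.057, 0.998, 0.001, 0.001]
ft_force: [-0.1, -0.5, 6.4]
grip_width: 0.218
grasp_force: 60.1
```

Emit:
carry_out([
  [[0,0,-0.3,0,0,0],[0,0,-0.6,0,0,0],[0,0,-0.8,0,0,0],[0,0,-0.8,0,0,0],[0,0,-0.8,0,0,0],[0,0,-0.6,0,0,0],[0,0,0,0,0,0]],
])

```text
clock: 36.6
position: [0.6398, 0.3014, 0.1721]
ee_rot: [0.057, 0.998, 0.003, 0.004]
ft_force: [0.9, 0.6, -0.0]
grip_width: 0.216
grasp_force: 59.2
```

Run:
```python
from h import *
to(.595+.112*.070,-.190+.994*.070,.16,-.112)
crop('c5.png',275,120,420,265,4)
```

```text
t 36.6 pos [0.6398 0.3014 0.1721] shift [ -0.29 -10.58   0.25] tilt [ 0.008  0.005 -1.   ]
turn -0.03
```

View pics/c5.png

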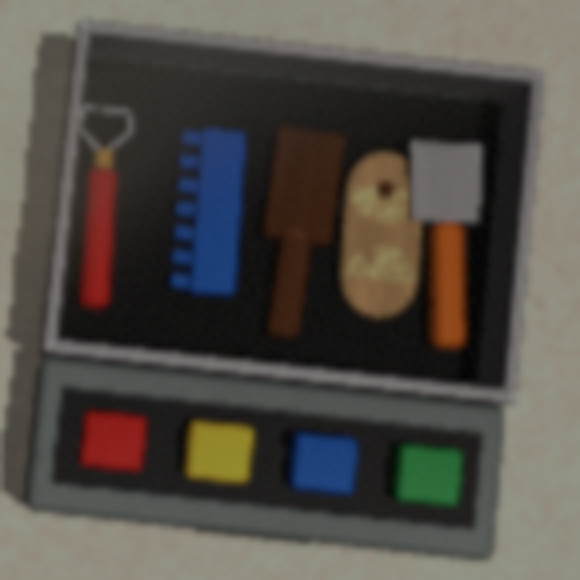

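The five tools lie neatly, with a gap for the knife between trimmer and comb at about (145,215).

Emit:
carry_out([
  [[0,-0.4,0,0,0,0],[0,-0.7,0,0,0,0],[0,-0.8,0,0,0,0],[0,-0.8,0,0,0,0],[0,-0.8,0,0,0,0],[0,-0.8,0,0,0,0],[0,-0.8,0,0,0,0],[-0.1,-0.8,0,0,0,0],[-0.1,-0.8,0,0,0,0],[-0.1,-0.8,0,0,0,0],[0,-0.8,0,0,0,0],[0,-0.8,0,0,0,0],[0,-0.8,0,0,0,0],[0,-0.6,0,0,0,0],[0,-0.05,0,0,0,0],[0,0,0,0,0,0],[0,0,0,0,0,0]],
])

```text
clock: 38.07
position: [0.6006, -0.119, 0.1639]
ee_rot: [0.057, 0.998, 0.0, -0.001]
ft_force: [-0.1, 0.4, -0.9]
grip_width: 0.215
grasp_force: 59.2
```

Run:
```python
from h import *
to(.595+.112*.072,-.190+.994*.072,.057,-.112);print(get_obs()['grip_width'])
```

```text
t 38.07 pos [ 0.6006 -0.119   0.1639] shift [-0.06  0.02  2.67] tilt [-0.001  0.001 -1.   ]
turn -0.02
0.21534257549655927
```

Emit:
carry_out([
  [[-0.06,0.02,0.4,0,0,0],[0,0,0.6,0,0,0],[0,0,0.7,0,0,0],[0,0,0.6,0,0,0],[0,0,0.3,0,0,0],[0,0,0.1,0,0,0],[0,0,0,0,0,0],[0,0,0,0,0,0]],
])

```text
clock: 38.73
position: [0.6042, -0.1191, 0.0576]
ee_rot: [0.057, 0.998, 0.0, 0.001]
ft_force: [-0.5, -0.8, -0.4]
grip_width: 0.213
grasp_force: 59.2
```

Emit:
carry_out([
  [[0,0,0,0,0,0],[0,0,0,0,0,0],[0,0,0,0,0,0],[0,0,0,0,0,0],[0,0,-0.5,0,0,0],[0,0,-1,0,0,0],[0,0,-1,0,0,0],[0,0,-0.3,0,0,0],[0,0,0,0,0,0],[0,0,0,0,0,0]],
], hand=0.2)

```text
clock: 39.57
position: [0.6038, -0.1195, 0.1694]
ee_rot: [0.057, 0.998, 0.0, 0.001]
ft_force: [0.6, 0.1, -0.3]
grip_width: 0.403
grasp_force: 0.0
```

Run:
```python
from h import *
cv2.imwrite('pics/s2.png',cv2.resize(camera('side')[160:320,200:420,::-1],None,fx=3.5,fy=3.5))
to(.428,-.271,.15,-.112)
```

```text
t 39.62 pos [ 0.6032 -0.1192  0.1681] shift [ 3.92 -4.27  0.45] tilt [-0.  0. -1.]
turn -0.03
```

View pics/s2.png

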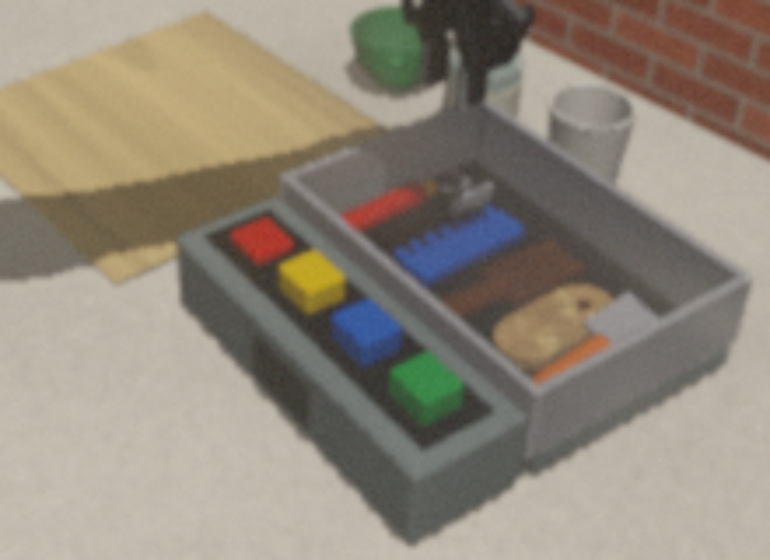

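The board is empty and all six tools are in the tub, with the knife blade at (470,195). Now green.

Emit:
carry_out([
  [[0.4,-0.4,0,0,0,0],[0.5,-0.55,0,0,0,0],[0.5,-0.55,0,0,0,0],[0.5,-0.55,0,0,0,0],[0.5,-0.55,0,0,0,0],[0.5,-0.55,0,0,0,0],[0.5,-0.55,0,0,0,0],[0.5,-0.55,0,0,0,0],[0,0,0.4,0,0,0],[0,0,0.4,0,0,0],[0,0,0,0,0,0],[0,0,0,0,0,0]],
], hand=1)

```text
clock: 40.62
position: [0.428, -0.2699, 0.1353]
ee_rot: [0.057, 0.998, 0.0, -0.002]
ft_force: [0.2, -0.7, 0.8]
grip_width: -0.002
grasp_force: 0.0
```

Run:
```python
from h import *
to(.428,-.271,.083,-.112);print(get_obs()['ft_force'])
```

```text
t 40.62 pos [ 0.428  -0.2699  0.1353] shift [-0.01 -0.03  1.31] tilt [-0.003  0.001 -1.   ]
turn -0.03
[ 0.23461344 -0.71211774  0.76909483]
```

Emit:
carry_out([
  [[0,0,0.4,0,0,0],[0,0,0.4,0,0,0],[0,0,0.1,0,0,0],[0,0,0.1,0,0,0],[0,0,0.1,0,0,0],[0,0,0.1,0,0,0],[0,0,0.08,0,0,0],[0,0,0,0,0,0],[0,0,0,0,0,0]],
])

```text
clock: 41.37
position: [0.4291, -0.2705, 0.0854]
ee_rot: [0.057, 0.998, -0.0, 0.0]
ft_force: [-0.5, 0.1, -1.0]
grip_width: 0.0
grasp_force: 0.0
```

Emit:
carry_out([
  [[0,0,0.04,0,0,0],[0,0,0.03,0,0,0],[0,0,0.03,0,0,0],[0,0,0.02,0,0,0],[0,0,0,0,0,0]],
])

```text
clock: 41.78
position: [0.4292, -0.2706, 0.0811]
ee_rot: [0.057, 0.998, 0.0, 0.0]
ft_force: [-2.6, 1.7, 8.4]
grip_width: 0.001
grasp_force: 4.2
```

Emit:
carry_out([
  [[0,0,0.02,0,0,0],[0,0,0,0,0,0]],
])

```text
clock: 41.95
position: [0.4292, -0.2707, 0.081]
ee_rot: [0.058, 0.998, 0.0, 0.0]
ft_force: [-5.5, 3.6, 18.9]
grip_width: 0.0
grasp_force: 9.3
```

Emit:
carry_out([
  [[0,0,-0.3,0,0,0],[0,0,-0.7,0,0,0],[0,0,-1,0,0,0],[0,0,-1,0,0,0],[0,0.8,-0.3,0,0,0],[0,0.8,0,0,0,0],[0,0.8,0,0,0,0],[0,0.8,0,0,0,0],[0,0.8,0,0,0,0],[0,0.8,0,0,0,0],[0,0.8,0,0,0,0],[0,0.8,0,0,0,0],[0,0.8,0,0,0,0],[0,0.6,0,0,0,0],[0,0,0,0,0,0],[0,0,0,0,0,0]],
])

```text
clock: 43.28
position: [0.4646, 0.0405, 0.2118]
ee_rot: [0.056, 0.998, -0.0, -0.0]
ft_force: [-0.2, -0.9, -1.2]
grip_width: -0.001
grasp_force: 0.0
```

Run:
```python
from h import *
a=cv2.resize(camera('side')[180:320,260:420,::-1],(400,350));b=cv2.resize(camera('top')[120:260,270:430,::-1],(400,350))
cv2.imwrite('pics/f.png',np.hstack([a,b]))
```

```text
(no output)
```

View pics/f.png

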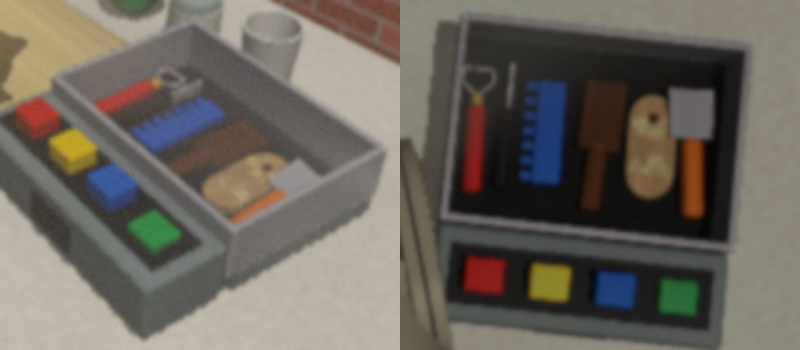

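Green is latched at (155,232) with red, yellow and blue up. All six tools lie in the tub below the rim; the knife has rolled onto its side but lies flat.

```bash
python3 -c "
from workcell import *
print(hand_in())"
```

```text
the job is handed in; nothing more can be done
None
```

I stopped the tub on the red key, put all six tools in below the rim (the knife on its side), started it on the green key with the other three keys up, left the bowl, cup and jar untouched, and handed the job in at about 43 s.

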